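# Set the opening of a two-pillar hand press with a gauge blade

### The job

Set the press opening with the gauge: push the gauge blade along its channel under the raised platen until the platen's front edge stands over the red band, then press the platen down by its black knob until it sits on the blade, and swing the red lock lever right over to its other side. Then draw the gauge straight back out of the press and leave it lying flat in its channel with its tip clear in front of the platen and the platen still at the set height. Leave the mallet and the brass die disc alone.

Things in the scene. Friction and masses are not known exactly. Their poses are not given: they have to be found in the camera images.
- press: green press base, bolted down, 30 mm thick. Origin on the table under the platen's centre; x = feed direction of the gauge, z up. Feed arm 90 mm wide from x = -280 to -60 mm, main plate to x = 160, 200 mm wide. Channel floor 30 mm above the table at y = 0, 54 mm wide between brass rails 12 mm high that end at x = -65. Pillars of radius 10 mm at x = 0, y = +-78, tops at 130 mm
- mouth (a point): point on the channel floor directly below the platen's front edge, on the press centreline (press x = -45 mm, 30 mm above the table); axes as the press
- platen (a joint): the aluminium platen (90 mm along x, 120 mm across, 25 mm thick) that slides up and down on the pillars: its value is the gap in m between channel floor and platen, 0 shut to 0.030 fully up; starts raised at 0.016 to 0.028. Its weight is balanced by a spring and it stays where it is left; moving it takes about 6 N
- knob_top (a point): centre of the top face of the platen's round black knob, 44 mm across, 55 mm above the platen's underside; it moves with the platen
- lock (a joint): red lock lever on a grey block behind the platen (press x = 118 mm, y = 0), hinged about the press x axis 52 mm above the table: 0 unlocked, leaning 0.5 rad to the press +y side; 1.0 rad (end stop) locked, leaning 0.5 rad to -y. Starts at 0 to 0.15; light (about 1 N at the tip), stays where it is left. The platen stays put by its own friction
- lock_tip (a point): centre of the red ball (26 mm across) on the lever's free end, 80 mm from its hinge, about 122 mm above the table; push it from the press +y side towards -y
- gauge: steel gauge blade, 160 mm long (x), 50 mm wide, 8 mm thick, 0.4 kg, lying flat in the channel. Origin at the centre of its underside; x points along the blade to its tip. A yellow upright thumb tab (12 mm along x, 36 mm wide, its top 48 mm above the underside) stands at its rear end, x = -78 to -66 mm; it can be pushed, hooked or pinched
- gauge_band (a point): centre of the red band across the blade's top (14 mm wide along x, 60 mm behind the tip)
- gauge_tip (a point): middle of the blade's front (inserting) end, at its underside
- mallet: wooden mallet, 220 mm long, lying beside the feed arm on its -y side, to be left alone; origin on the table under the middle of its length, handle to its -x
- die: brass die disc, 52 mm across, 14 mm high, lying beside the feed arm on its +y side, to be left alone; origin at the centre of its underside
Things that resemble listed ones, but are neither listed nor needed, are in the scene too. Of the things like the gauge, leave any that is brown, orange or purple; of the rest the smaller one is meant.

How it is judged:
By the outcome, as a careful person would: the job done as asked, in the order asked, and still so for the second after the job is handed in, with the robot touching nothing.
It also fails if it takes over 54 s, if anything falls off the work surface, if the arm or the gripper's body presses on something with over 40 N, if the wrist force passes 120 N, or if a joint passes its speed limit or range.

### The arm

A 6-joint arm with a two-finger parallel gripper is mounted at the origin on the work surface. World frame = base frame: x ahead of the robot, y to its left, z up, the work surface at z = 0. Lengths are in m, angles in rad, forces in N, time in s.
With the tool pointing down it reaches from about 0.35 to 0.875 m from the base axis. Payload 4.2 kg.
Tool frame: the origin (TCP) lies between the finger pads; the fingertips stand 8 mm ahead of it and the grasp point (between the pads) lies 11 mm behind it; z points along the fingers, y is the line along which they close (so a half turn about z gives the same grasp; the last joint's range is limited). The gripper opens to 87 mm and grips with 3 to 60 N. Pads are 19 mm wide; open, the fingers measure 117 mm over their backs; the gripper's body (75 mm by 190 mm) begins 51 mm behind the grasp point.
Start: joints at [1.475, 0.385, 0.008, 0, -1.194, -0.259], TCP at [0.217, 0.586, 0.192] pointing down, gripper open.
Joint ranges: [-3.14, 3.14], [-1.21, 2.06], [-1.07, 1.41], [-3.16, 2.05], [-2.99, -0.16], [-3.1, 3.1]. Speed limits (rad/s): [2.79, 2.79, 3.14, 3.14, 3.14, 3.14].

### API

Orientations are given as a unit quaternion [x, y, z, w].
In Python, from workcell import * gives the robot as it stands. The module is installed in compiled form; this text tells all that it offers. Calls block until the motion is done:
- move_to(position, orientation): joint-space move of the TCP to a pose.
- line_to(position, ori=None, vel=0.15, max_force=None): straight line of the TCP; ori=None keeps the orientation; vel is the mean speed in m/s. With max_force (N) it stops when the force on the tool has changed by that much, and returns True; else False.
- move_j(angles): joint-space move.
- open_jaws() and grasp(strength=None): open the fingers fully, or close them until they stop; strength is the grip in N (None keeps the last).
- hold(seconds).
- solve_ik(position, orientation): joint angles nearest the present ones, or None.
- get_image(name): name is "side" or "top" or "wrist"; returns a dict with "frame" (400x640x3 uint8, blue, green, red), "vertical_fov" (degrees; the focal length in pixels is half the picture's height over the tangent of half this angle, whatever the lens; pixels are square), "cx", "cy" (the principal point, pixels), "T" (4x4, takes a point from camera to world coordinates). Camera axes: x right, y down, z forward; pixel columns grow to the right and rows downward; lengths in m; the calibration is good to about 2 mm. A picture is of the moment at which its call begins. There is no depth.
A pose or a line that the arm cannot do raises IKError and nothing moves.
- sign_off(): hands the job in; it is judged then, once.
Trained networks look in a picture, given as the dict that the camera call returned (one of the last four; its "shot" number tells which), for a name from the list of things; names that differ only in an ending like _2 or _b are one class to them, and where a whole thing is asked for, a point or a joint stands for the part that bears it (a point fixed in the world has none). Each returns a list of dicts, best first, with "confidence" (0 to 1); they miss things now and then, are a little off and sometimes report something else, mostly with a low value. They report only what shows in the picture. A call takes as long as a camera call. They do not tell look-alikes from the thing itself.
- find_in(name, picture): "box" ([centre column, centre row, width, height] in pixels, round what is visible of it).
- mark_of(name, picture): "location" ([column, row] in pixels: a listed point, or the origin of a listed thing).
Readings, each from a call of its own:
- get_time(): time.
- get_joint_positions(): joint angles.
- get_qd(): joint speeds.
- get_effort(): joint torques, N m.
- get_position(): TCP position.
- get_ee_rot(): TCP orientation.
- get_wrist_force(): force on the tool from outside, world axes, zero at the start.
- get_wrist_torque(): the same for the moment, N m.
- get_finger_gap(): finger opening in m.
- get_grip_force(): force on a finger pad.
Only numpy, scipy, OpenCV 4.12 (cv2) and the standard library are available. Lean on these libraries where they do the work, as an engineer would, in place of code of your own. Each camera call takes 0.05 s, during which the arm holds its last target. There are 200 camera calls.

## Working session

There is one attempt and no reset: what is moved stays moved. The work goes in short steps, each a Python script; the robot and the scene stay as the last script left them, time stands still between calls to the robot, and variables do not carry over. Pictures are saved under pics/ and viewed, at most 10 in all, crops included, and the job is handed in when it is done.

```bash
mkdir -p pics; cat > h.py <<'E'
from workcell import *
import numpy as np, cv2
from scipy.spatial.transform import Rotation as R
def cam(p):
    f=200/np.tan(np.radians(p["vertical_fov"])/2); return f,p["cx"],p["cy"],np.array(p["T"])
def ray(p,uv):
    f,cx,cy,T=cam(p); d=T[:3,:3]@np.array([(uv[0]-cx)/f,(uv[1]-cy)/f,1]); return T[:3,3],d/np.linalg.norm(d)
def onz(p,uv,z):
    o,d=ray(p,uv); return o+d*(z-o[2])/d[2]
def tri(obs):
    A=np.zeros((3,3));b=np.zeros(3)
    for p,uv in obs:
        o,d=ray(p,uv); M=np.eye(3)-np.outer(d,d); A+=M;b+=M@o
    x=np.linalg.solve(A,b)
    return x,max(np.linalg.norm(np.cross(x-ray(p,uv)[0],ray(p,uv)[1])) for p,uv in obs)
def proj(p,X):
    f,cx,cy,T=cam(p); c=T[:3,:3].T@(np.array(X)-T[:3,3]); return np.array([cx+f*c[0]/c[2],cy+f*c[1]/c[2]])
E
python3 - <<'E'
from h import *
np.set_printoptions(precision=4,suppress=True)
for n in("side","top"):
    p=get_image(n); cv2.imwrite(f"pics/{n}0.png",p["frame"]); print(n,cam(p))
    for k in("press","mouth","knob_top","lock_tip","gauge","gauge_band","gauge_tip","mallet","die"):
        print(k,[(np.round(m["location"],1),round(m["confidence"],2)) for m in mark_of(k,p)][:4])
print(get_time(),get_ee_rot())
E
```

```text
side (np.float64(422.7963809869577), 321.39758505306764, 211.39506225557216, array([[ 0.9439, -0.1969,  0.2652,  0.1978],
       [-0.3295, -0.5047,  0.798 , -1.0347],
       [-0.0233, -0.8405, -0.5412,  0.7765],
       [ 0.    ,  0.    ,  0.    ,  1.    ]]))
press [(array([303.7, 201.8]), 0.64)]
mouth [(array([308.9, 200.5]), 0.85)]
knob_top [(array([303.3, 171.5]), 0.61)]
lock_tip [(array([281.3, 161.8]), 0.66)]
gauge [(array([264.7, 357.1]), 0.86), (array([237.2, 205.1]), 0.79), (array([318.3, 215.6]), 0.71), (array([391.7, 263.1]), 0.67)]
gauge_band [(array([258. , 275.9]), 0.95), (array([258.5, 361.8]), 0.95), (array([310.9, 210.9]), 0.86), (array([396.2, 257.7]), 0.7)]
gauge_tip [(array([305.6, 199.9]), 0.95), (array([228.4, 289.4]), 0.91), (array([406.4, 245.1]), 0.84), (array([242. , 221.8]), 0.64)]
mallet [(array([358.8, 217.1]), 0.87)]
die [(array([288. , 228.3]), 0.69)]
top (np.float64(471.2123175576806), 311.9821013345722, 195.3189766005269, array([[ 0.0017, -0.9768,  0.2142,  0.2593],
       [-1.    , -0.0016,  0.0007, -0.0424],
       [-0.0003, -0.2142, -0.9768,  1.3892],
       [ 0.    ,  0.    ,  0.    ,  1.    ]]))
press [(array([235. , 201.7]), 0.86)]
mouth [(array([251.6, 200.5]), 0.86)]
knob_top [(array([232.7, 195.7]), 0.93)]
lock_tip [(array([183.4, 207.3]), 0.57)]
gauge [(array([340.4, 275.7]), 0.93), (array([278.7, 200.9]), 0.82), (array([438.7, 297.1]), 0.81), (array([369.1, 157.6]), 0.75)]
gauge_band [(array([224.5, 275.8]), 0.93), (array([269.1, 200.6]), 0.89), (array([450.9, 298.6]), 0.88), (array([364.4, 148.9]), 0.84)]
gauge_tip [(array([352.5, 136.5]), 0.97), (array([243.4, 275.3]), 0.89), (array([254.4, 200.5]), 0.8), (array([357.8, 312.2]), 0.61)]
mallet [(array([286.8, 160.2]), 0.72)]
die [(array([282.3, 233.8]), 0.74)]
1.0 [ 0.9843 -0.1765 -0.     -0.    ]
```

View pics/side0.png

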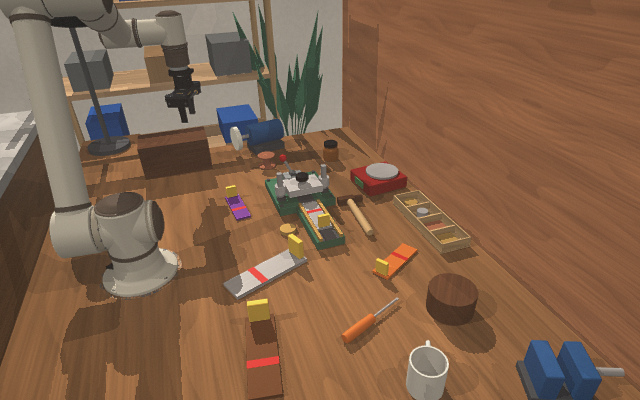

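View pics/top0.png

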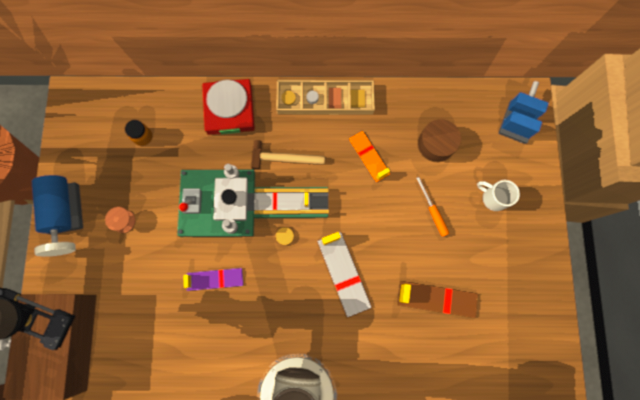

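The top view shows the press at (235,201) with the feed direction to the left (+y world). These are the gauge-like things:
- **Steel blade in the channel:** top (285,201), side (318,216).
- **Larger grey blade:** top (345,275).
- **Purple:** top (213,279).
- **Orange:** top (369,158).
- **Brown:** top (440,298).

I choose the steel blade in the channel, since it is the smaller of those not coloured brown, orange or purple. Next I triangulate and take a close wrist view.

```bash
python3 - <<'E'
from h import *
np.set_printoptions(precision=4,suppress=True)
S=get_image("side");T=get_image("top")
pts={}
for k in("mouth","knob_top","lock_tip","gauge_band","gauge_tip","gauge","press"):
    best=None
    for a in mark_of(k,S):
        for b in mark_of(k,T):
            if b["location"][1]>225 or b["location"][1]<180: continue
            x,e=tri([(S,a["location"]),(T,b["location"])])
            if best is None or e<best[1]: best=(x,e)
    pts[k]=best; print(k,best)
# go above channel, wrist camera
c=pts["mouth"][0]
q=[1,0,0,0]
for yaw in (0,np.pi/2,-np.pi/2,np.pi):
    o=(R.from_euler('z',yaw)*R.from_quat([1,0,0,0])).as_quat(); print(yaw,solve_ik([c[0],c[1]-.08,.30],o))
o=(R.from_euler('z',0)*R.from_quat([1,0,0,0])).as_quat()
move_to([c[0],c[1]-.06,.30],o)
W=get_image("wrist"); cv2.imwrite("pics/w0.png",W["frame"]); print(cam(W)[3],get_time())
for k in("press","mouth","knob_top","lock_tip","gauge","gauge_band","gauge_tip"):
    print(k,[(np.round(m["location"],1),round(m["confidence"],2)) for m in mark_of(k,W)][:4])
E
```

```text
mouth (array([0.5424, 0.1412, 0.0353]), np.float64(0.0009410647726468476))
knob_top (array([0.5426, 0.1838, 0.1134]), np.float64(0.006962868362214175))
lock_tip (array([0.5415, 0.1363, 0.0381]), np.float64(0.001480722712696502))
gauge_band (array([0.5418, 0.0722, 0.0386]), np.float64(0.002725356670001262))
gauge_tip (array([0.5376, 0.1347, 0.0366]), np.float64(0.005698980645357092))
gauge (array([0.542 , 0.0492, 0.0282]), np.float64(0.00231837110313766))
press (array([ 0.5444,  0.1958, -0.0119]), np.float64(0.005550550903651871))
0 [ 0.4095  0.1914  0.0044  0.     -1.3838  1.1613]
1.5707963267948966 [ 0.4095  0.1914  0.0044  0.     -1.3838  2.7321]
-1.5707963267948966 [ 0.4095  0.1914  0.0044  0.     -1.3838 -0.4095]
3.141592653589793 [ 0.4095  0.1914  0.0044  0.     -1.3838 -1.9803]
[[ 0.0026 -0.9537 -0.3007  0.6254]
 [-1.     -0.0022 -0.0018  0.0817]
 [ 0.001   0.3007 -0.9537  0.4921]
 [ 0.      0.      0.      1.    ]] 4.7833
press [(array([258. , 165.8]), 0.65)]
mouth [(array([280.5, 164.9]), 0.83), (array([341.6, 211.2]), 0.19)]
knob_top [(array([241.4, 176. ]), 0.56)]
lock_tip [(array([155.1, 200.1]), 0.59)]
gauge [(array([242.9, 269.1]), 0.86), (array([337.9, 165.3]), 0.84), (array([503.8,  69.2]), 0.67)]
gauge_band [(array([433.2, 277.1]), 0.62), (array([497.6,  56.6]), 0.6), (array([326.3, 166.2]), 0.56), (array([248.6, 270.5]), 0.56)]
gauge_tip [(array([279.9, 266.5]), 0.91), (array([294.9, 165.9]), 0.85), (array([485.4,  18.7]), 0.83)]
```

View pics/w0.png

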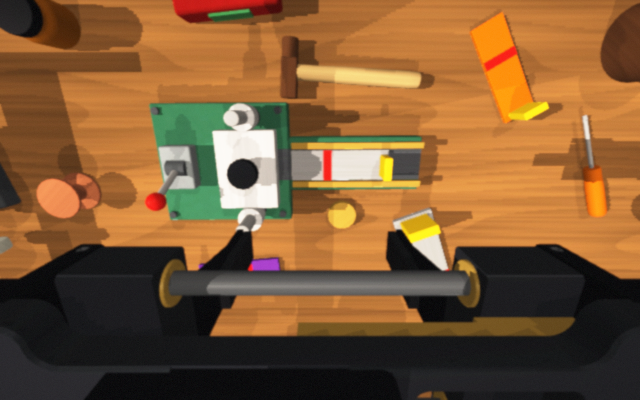

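The wrist view shows the steel blade in the channel: band at (326,166), tab at (387,168), knob at (242,174), red ball at (155,201). It is clearly smaller than the grey blade at the lower right. I take one more wrist view, then fit the scene geometry across all of them.

```bash
cat > fit.py <<'E'
from h import *
from scipy.optimize import least_squares
def pts(v):
    x,y,th,gap,lk,g=v
    P={"press":(0,0,0),"mouth":(-.045,0,.03),"knob_top":(0,0,.085+gap),
       "lock_tip":(.118,.08*np.sin(.5-lk),.052+.08*np.cos(.5-lk)),
       "gauge":(g,0,.03),"gauge_band":(g+.02,0,.038),"gauge_tip":(g+.08,0,.03)}
    Rz=R.from_euler('z',th).as_matrix()
    return {k:Rz@np.array(p)+[x,y,0] for k,p in P.items()}
def fit(pics,v0,gate=25):
    obs=[]
    P=pts(v0)
    for p in pics:
        for k in P:
            ms=[m for m in mark_of(k,p) if np.linalg.norm(proj(p,P[k])-m["location"])<gate]
            if ms:
                m=min(ms,key=lambda m:np.linalg.norm(proj(p,P[k])-m["location"])); obs.append((p,k,m["location"]))
    f=lambda v:np.concatenate([(proj(p,pts(v)[k])-l)*np.linalg.norm(cam(p)[3][:3,3]-pts(v)[k])/cam(p)[0]*1e3 for p,k,l in obs])
    s=least_squares(f,v0,loss="soft_l1",f_scale=3,x_scale=[.01,.01,.05,.01,.1,.01])
    return s.x,obs,f(s.x).reshape(-1,2)
E
python3 - <<'E'
from fit import *
np.set_printoptions(precision=4,suppress=True)
W1=get_image("wrist")
o=[1,0,0,0]
line_to([.47,.12,.25],vel=.3)
W2=get_image("wrist"); cv2.imwrite("pics/w1.png",W2["frame"])
S=get_image("side");T=get_image("top")
v,obs,r=fit([W1,W2,S,T],[.5425,.186,np.pi/2,.022,.1,-.137])
print(v,np.degrees(v[2])); 
nm={W1["shot"]:"W1",W2["shot"]:"W2",S["shot"]:"S",T["shot"]:"T"}
for (p,k,l),e in zip(obs,r): print(nm[p["shot"]],k,np.round(l,1),e)
np.save("v.npy",v); print(get_time(),get_position())
E
```

```text
[ 0.5366  0.1908  1.5879  0.0264  0.0896 -0.1416] 90.98211260581405
W1 press [257.7 165.6] [ 0.117  -6.0098]
W1 mouth [281.7 165.1] [-1.8471  0.0435]
W1 knob_top [240.7 176.6] [ 0.5871 -0.1834]
W1 lock_tip [155.5 199.2] [1.4081 5.0473]
W1 gauge [336.2 163.3] [2.6743 1.6439]
W1 gauge_band [327.3 164.7] [-2.1047  1.0674]
W1 gauge_tip [292.6 167.1] [-3.7347 -3.63  ]
W2 press [273.2 124.7] [-0.0809 -4.986 ]
W2 mouth [300.2 122.9] [ 1.3186 -1.4166]
W2 knob_top [256. 126.] [ 2.463  -0.9842]
W2 lock_tip [152.  156.4] [ 4.0057 -0.5706]
W2 gauge [368.7 122. ] [-0.8664 -1.5282]
W2 gauge_band [357.7 121.2] [-4.0988  0.2852]
W2 gauge_tip [312.1 121.9] [ 0.7019 -0.1663]
S press [305.8 202.9] [-11.0327  -2.6148]
S mouth [308.6 202.1] [-7.5991 -3.6015]
S knob_top [300.7 174.3] [ 1.3932 -0.8831]
S lock_tip [281.3 161. ] [  3.2018 -11.2349]
S gauge [318.2 215.9] [-7.4105 -1.255 ]
S gauge_band [312.8 208. ] [3.0903 7.4904]
S gauge_tip [307.  201.1] [3.1183 7.7821]
T press [235.9 198.3] [-3.5552 17.5647]
T mouth [248.3 198.6] [0.2622 9.6125]
T gauge [281.1 201.1] [0.2558 0.7002]
T gauge_band [274.4 202.5] [-0.6456 -4.7297]
T gauge_tip [252.4 200.6] [4.7844 3.4115]
7.2 [0.47 0.12 0.25]
```

View pics/w1.png

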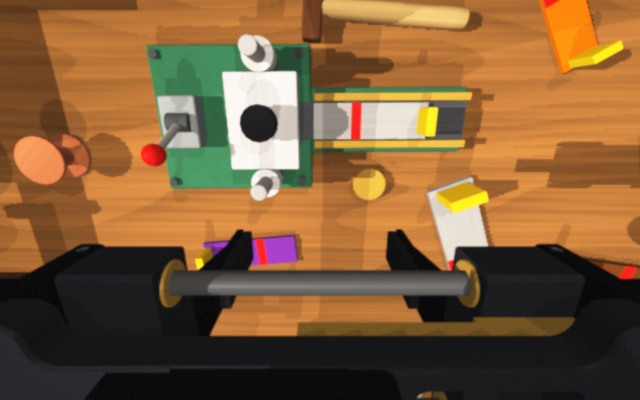

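The close wrist view shows the band at (357,121), tab at (428,122), knob at (259,123), ball at (153,155) and brass rails ending at about column 471. The networks scatter by several mm, so I refine with colour blobs.

```bash
cat > blob.py <<'E'
from h import *
def blobs(p,lo,hi,near,rad=25):
    h=cv2.cvtColor(p["frame"],cv2.COLOR_BGR2HSV); m=cv2.inRange(h,lo,hi)
    if lo[0]==0 and hi[0]<=8: m|=cv2.inRange(h,(172,lo[1],lo[2]),(180,hi[1],hi[2]))
    n,_,st,c=cv2.connectedComponentsWithStats(m)
    r=[(st[i],c[i]) for i in range(1,n) if st[i][4]>=8 and np.linalg.norm(c[i]-near)<rad]
    return max(r,key=lambda t:t[0][4]) if r else None
C={"red":((0,150,90),(7,255,255)),"yel":((24,140,120),(33,255,255)),"blk":((0,0,0),(180,255,28)),"brass":((15,90,90),(26,255,255))}
E
python3 - <<'E'
from blob import *
np.set_printoptions(precision=4,suppress=True)
W2=get_image("wrist");T=get_image("top");S=get_image("side")
near={"W":{"band":(357,121),"ball":(153,155),"tab":(428,122),"knob":(259,123)},
"T":{"band":(275,201),"ball":(183,207),"tab":(308,200),"knob":(229,198)},
"S":{"band":(315,210),"ball":(282,157),"tab":(323,220),"knob":(302,177)}}
col={"band":"red","ball":"red","tab":"yel","knob":"blk"}
for k in col:
    ob=[]
    for n,p in(("W",W2),("T",T),("S",S)):
        b=blobs(p,*C[col[k]],np.array(near[n][k]),12)
        print(k,n,b)
        if b: ob.append((p,b[1]))
    if len(ob)>1: print("  ->",tri(ob))
    z={"band":.038,"ball":.122,"tab":.07,"knob":.11}[k]
    print("  onz",[onz(p,u,z) for p,u in ob])
h=cv2.cvtColor(W2["frame"],cv2.COLOR_BGR2HSV)
for r in (92,95,98,143,146,149): print(r,h[r,400],h[r,330])
print(h[80:160:4,400].tolist()); print(h[105,440:480:3].tolist())
print(h[150,215:310:5].tolist()); print(get_time())
g=cv2.inRange(h,(60,80,30),(90,255,255)); g[200:]=0
rect=cv2.minAreaRect(cv2.findNonZero(g)); print(rect, [onz(W2,u,.03) for u in cv2.boxPoints(rect)])
E
```

```text
band W (array([351, 102,  10,  38, 344], dtype=int32), array([355.4709, 120.5465]))
band T None
band S (array([307, 209,  15,   4,  29], dtype=int32), array([313.7586, 210.3793]))
  -> (array([0.5391, 0.0684, 0.0381]), np.float64(0.0006536582484808658))
  onz [array([0.5397, 0.0682, 0.038 ]), array([0.5385, 0.0688, 0.038 ])]
ball W (array([141, 145,  25,  22, 445], dtype=int32), array([152.8427, 155.2854]))
ball T None
ball S (array([279, 154,   8,   8,  44], dtype=int32), array([282.2045, 157.4545]))
  -> (array([0.5036, 0.3099, 0.126 ]), np.float64(0.0004016313058544564))
  onz [array([0.5033, 0.312 , 0.122 ]), array([0.5052, 0.3185, 0.122 ])]
tab W (array([417, 108,  20,  28, 488], dtype=int32), array([426.7439, 121.416 ]))
tab T (array([304, 192,   4,  13,  48], dtype=int32), array([305.5, 198. ]))
tab S (array([319, 214,  11,   3,  14], dtype=int32), array([323.5714, 214.6429]))
  -> (array([ 0.5404, -0.0208,  0.0745]), np.float64(0.002256277611569435))
  onz [array([ 0.5398, -0.0204,  0.07  ]), array([ 0.5406, -0.0229,  0.07  ]), array([ 0.5441, -0.0128,  0.07  ])]
knob W None

[... 559 characters left out ...]
, 10, 100], [8, 11, 96], [15, 11, 97], [15, 10, 101], [30, 3, 96], [30, 5, 100], [11, 19, 108], [13, 171, 143], [13, 179, 147], [13, 181, 145], [13, 176, 148], [13, 179, 145]]
[[69, 130, 155], [70, 128, 155], [70, 131, 152], [49, 34, 165], [18, 10, 250], [21, 7, 251], [16, 11, 248], [16, 11, 248], [18, 12, 247], [17, 17, 234], [19, 21, 233], [17, 15, 244], [19, 8, 251], [19, 8, 252], [19, 8, 251], [19, 8, 251], [19, 8, 251], [68, 87, 103], [71, 129, 105]]
7.35
((306.8690185546875, 115.633056640625), (141.803466796875, 318.6778259277344), 89.5416488647461) [array([0.6347, 0.349 , 0.03  ]), array([ 0.6386, -0.0753,  0.03  ]), array([ 0.4436, -0.1084,  0.03  ]), array([0.4388, 0.3835, 0.03  ])]
```

```bash
python3 - <<'E'
from blob import *
np.set_printoptions(precision=4,suppress=True)
p=get_image("wrist");h=cv2.cvtColor(p["frame"],cv2.COLOR_BGR2HSV)
m=cv2.inRange(h,(15,140,120),(26,255,255))
L=[]
for a,b in((85,103),(136,156)):
    cs=np.arange(325,462); pr=[]
    for c in cs:
        r=np.nonzero(m[a:b,c])[0]
        if len(r): pr.append((c,a+(r.min() if a<100 else r.max())))
    pr=np.array(pr,float); k=np.polyfit(pr[:,0],pr[:,1],1); 
    q=[onz(p,(c,np.polyval(k,c)),.042) for c in(330,460)]; L.append(q); print(k,q, np.degrees(np.arctan2(q[0][1]-q[1][1],q[0][0]-q[1][0])))
for i in(0,1): print("centre",(L[0][i]+L[1][i])/2)
# arm end & rails near end, platen edges
G=cv2.cvtColor(p["frame"],cv2.COLOR_BGR2GRAY).astype(float)
sat=h[:,:,1].astype(float)
s=sat[106:136,440:480].mean(0); c=440+np.argmax(np.diff(s))+.5; print("armend",c,onz(p,(c,120),.03)) 
for rows in((78,90),(152,165)):
    s=sat[rows[0]:rows[1],200:320].mean(0); d=np.diff(s)
    c1=200+np.argmin(d[:50])+.5;c2=270+np.argmax(d[70:])+.5; print("platen top x edges",c1,c2,[[onz(p,(c,np.mean(rows)),z)[1] for z in(.074,.083)] for c in(c1,c2)])
s=sat[:,235:285]; print([ (r,int(s[r].mean())) for r in range(64,80)],[ (r,int(s[r].mean())) for r in range(162,180)])
v=h[:,:,2]; k=cv2.inRange(v,0,50); k[:98]=0;k[150:]=0;k[:,:235]=0;k[:,285:]=0
c=cv2.findNonZero(k).reshape(-1,2); e=cv2.minEnclosingCircle(c); print("knob",e,c.mean(0),[onz(p,e[0],z) for z in(.10,.106,.113)])
# dark-side radius gives height
f,_,_,Tm=cam(p); print(f, Tm[:3,3])
E
```

```text
[ -0.0753 118.6561] [array([0.5748, 0.1048, 0.042 ]), array([ 0.5875, -0.0699,  0.042 ])] 94.14692646292647
[  0.0542 130.3605] [array([0.5014, 0.1038, 0.042 ]), array([ 0.4916, -0.0847,  0.042 ])] 87.01311304141277
centre [0.5381 0.1043 0.042 ]
centre [ 0.5395 -0.0773  0.042 ]
armend 462.5 [ 0.5405 -0.0866  0.03  ]
platen top x edges 221.5 310.5 [[np.float64(0.240244184497102), np.float64(0.2373009603790862)], [np.float64(0.13023176623615318), np.float64(0.12997645934487734)]]
platen top x edges 229.5 311.5 [[np.float64(0.23919712445651223), np.float64(0.23627948300239043)], [np.float64(0.12960703663201825), np.float64(0.12936699366722956)]]
[(64, 51), (65, 52), (66, 55), (67, 58), (68, 62), (69, 66), (70, 63), (71, 33), (72, 22), (73, 11), (74, 8), (75, 8), (76, 8), (77, 8), (78, 8), (79, 8)] [(162, 9), (163, 9), (164, 9), (165, 10), (166, 10), (167, 10), (168, 15), (169, 27), (170, 49), (171, 68), (172, 68), (173, 65), (174, 61), (175, 59), (176, 60), (177, 60), (178, 60), (179, 59)]
knob ((258.0734558105469, 123.24407958984375), 18.22509002685547) [258.1526 123.248 ] [array([0.5385, 0.1925, 0.1   ]), array([0.5387, 0.1913, 0.106 ]), array([0.539 , 0.1898, 0.113 ])]
276.53328171851615 [0.553  0.1198 0.4424]
```

```bash
python3 - <<'E'
from blob import *
np.set_printoptions(precision=4,suppress=True)
o=[1,0,0,0]
move_to([.5398,-.0225,.13],o)
print(line_to([.5398,-.0225,.055],vel=.1,max_force=8),get_position(),get_wrist_force())
grasp(10); print(get_finger_gap(),get_grip_force(),get_position(),get_wrist_force())
print(line_to([.5394,.055,.055],vel=.06,max_force=25),get_position(),get_wrist_force(),get_finger_gap())
T=get_image("top");S=get_image("side");W=get_image("wrist")
big=np.hstack([cv2.resize(T["frame"][160:250,160:340],None,fx=2.2,fy=2.2,interpolation=3),cv2.resize(S["frame"][140:255,260:360],(348,400),interpolation=3)[:198]]) if 0 else None
a=cv2.resize(S["frame"][145:245,260:360],(400,400),interpolation=3);b=cv2.resize(W["frame"][60:260,150:350],(400,400),interpolation=3)
cv2.imwrite("pics/c1.png",np.hstack([a,b])); print(get_time())
E
```

```text
False [ 0.5405 -0.0222  0.0558] [ 0.8076 -0.4323 -0.676 ]
0.00016858518336053657 0.0 [ 0.5398 -0.0225  0.055 ] [-0.1131 -1.1292  0.3828]
False [0.5393 0.0547 0.055 ] [ 0.5128  0.2478 -0.1515] 0.0004941798630605356
12.2333
```

View pics/c1.png

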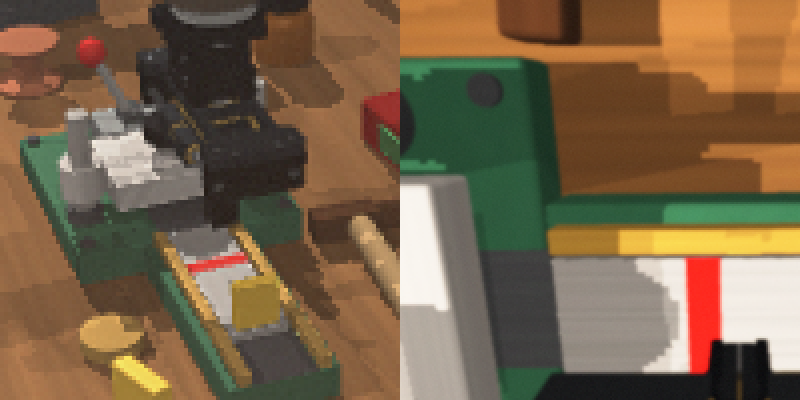

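```bash
python3 - <<'E'
from blob import *
np.set_printoptions(precision=4,suppress=True)
print(get_position(),get_ee_rot(),get_joint_positions(),get_finger_gap())
tip=np.array(get_position())-[0,0,.008]
T=get_image("top");S=get_image("side");W=get_image("wrist")
for n,p in(("T",T),("S",S),("W",W)): print(n,"tip proj",proj(p,tip),"tab",proj(p,[.54,-.0236,.078]),"band",proj(p,[.5395,.0684,.038]))
b=blobs(S,*C["red"],np.array((312,211)),15);c=blobs(W,*C["red"],np.array((300,230)),50);print(b,c)
if b and c: print(tri([(S,b[1]),(W,c[1])]))
a=cv2.resize(T["frame"][150:250,160:340],(720,400),interpolation=3)
cv2.imwrite("pics/c2.png",a)
E
```

```text
[0.5394 0.0547 0.055 ] [ 1.     -0.0003 -0.      0.    ] [ 0.4003  0.3877 -0.3764 -0.     -0.8068  1.17  ] 0.000280074203870284
T tip proj [278.9357 200.0259] tab [305.704  197.6299] band [274.4695 200.6065]
S tip proj [315.3057 210.1838] tab [323.4319 214.5255] band [314.0821 210.3871]
W tip proj [318.6024 222.0165] tab [434.7083 238.9606] band [301.7456 217.616 ]
(array([307, 209,  15,   4,  29], dtype=int32), array([313.7586, 210.3793])) (array([293, 188,  18,  59, 848], dtype=int32), array([301.2099, 214.434 ]))
(array([0.5402, 0.0697, 0.0364]), np.float64(0.0015160800193496902))
```

View pics/c2.png

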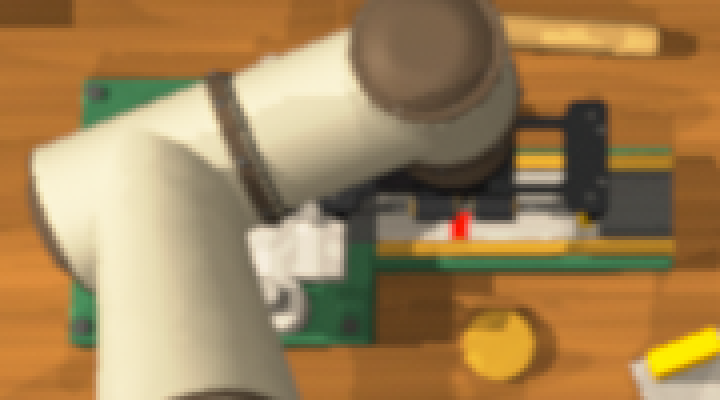

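```bash
python3 - <<'E'
from blob import *
np.set_printoptions(precision=4,suppress=True)
S=get_image("side");W=get_image("wrist")
for v in((320,229),(320,233)): print(tri([(S,(315.5,201)),(W,v)]))
o,d=ray(S,(315.5,201)); print("S ray at y=.0547",o+d*(.0547-o[1])/d[1])
o,d=ray(W,(320,230)); print("W ray at y",[o+d*(x-o[0])/d[0] for x in(.53,.5394)],o)
a=cv2.resize(S["frame"][175:225,280:350],(560,400),interpolation=0);b=cv2.resize(W["frame"][190:290,290:350],(240,400),interpolation=0)
cv2.imwrite("pics/c3.png",np.hstack([a,b]))
E
```

```text
(array([0.5444, 0.0554, 0.0785]), np.float64(0.0031924582389915956))
(array([0.5431, 0.0548, 0.0796]), np.float64(0.0020322096778714114))
S ray at y=.0547 [0.5411 0.0547 0.0811]
W ray at y [array([0.53  , 0.0536, 0.0412]), array([0.5394, 0.0537, 0.0622])] [0.6224 0.0546 0.2474]
```

View pics/c3.png

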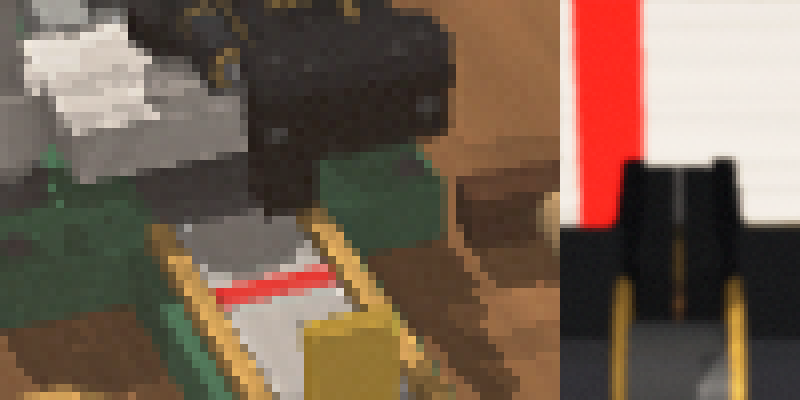

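The side and wrist views agree that the closed fingertips are at z≈0.08, higher than the 0.047 I commanded, so the grasp passed over the tab. I check this against the open-finger picture and with a gentle touch on the blade.

```bash
python3 - <<'E'
from blob import *
np.set_printoptions(precision=4,suppress=True)
W=get_image("wrist")
# express open-finger picture w1: camera pose relative to tcp same
Tm=np.array(W["T"]); rel=Tm[:3,3]-np.array(get_position()); print("rel cam",rel)
W1=dict(W); T1=Tm.copy(); T1[:3,3]=rel+[.47,.12,.25]; W1["T"]=T1
for dz in(-.008,0,.025): print(dz,[proj(W1,[.47+dx,.12+s*.0435,.25+dz]) for s in(1,-1) for dx in (0,.0095)])
line_to([.5394,.05,.13],vel=.3)
o=R.from_euler('z',-np.pi/2)*R.from_quat([1,0,0,0])
move_to([.5394,.05,.11],o.as_quat()); 
print(line_to([.5394,.05,.035],vel=.04,max_force=5),get_position(),get_wrist_force(),get_time())
S=get_image("side"); cv2.imwrite("pics/c4.png",cv2.resize(S["frame"][145:245,260:400],(700,500),interpolation=0))
E
```

```text
rel cam [ 0.083  -0.0003  0.1923]
-0.008 [array([262.7444, 221.9436]), array([262.0083, 210.5105]), array([374.1147, 222.0652]), array([374.869 , 210.6405])]
0 [array([260.6869, 226.023 ]), array([259.8949, 214.2219]), array([376.1354, 226.1465]), array([376.9457, 214.3544])]
0.025 [array([253.1603, 240.9462]), array([252.1461, 227.8301]), array([383.5267, 241.0755]), array([384.5593, 227.9706])]
False [0.5395 0.0501 0.0352] [-0.0154  0.3546 -0.4575] 16.3583
```

View pics/c4.png

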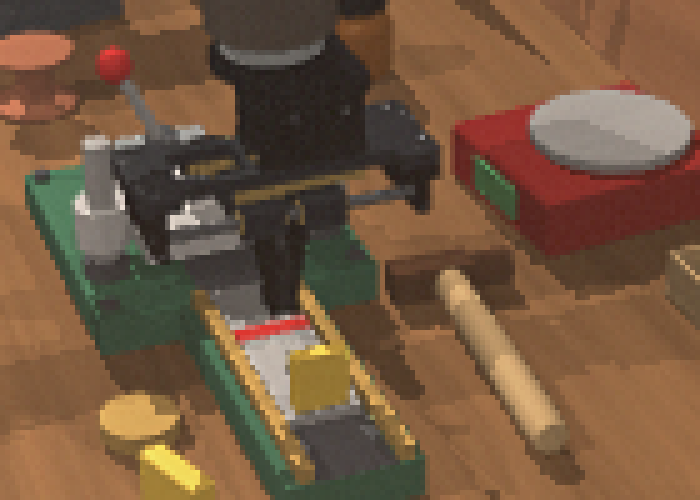

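```bash
python3 - <<'E'
from blob import *
np.set_printoptions(precision=4,suppress=True)
print(line_to([.5394,.05,.004],vel=.03,max_force=4),get_position(),get_wrist_force(),get_time())
S=get_image("side"); cv2.imwrite("pics/c5.png",cv2.resize(S["frame"][145:245,260:400],(700,500),interpolation=0))
E
```

```text
True [0.5392 0.0499 0.0082] [-0.4659 -0.1075  4.3054] 17.2417
```

View pics/c5.png

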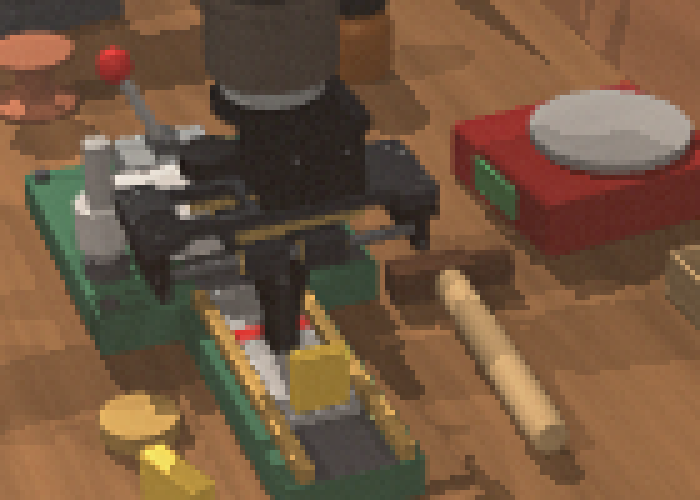

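Contact came at TCP z=0.008 on the blade top (0.038), so the fingertips really stand 30 mm above the reported TCP: the tool is offset 38 mm along its axis. From here I use tip z = TCP z + 0.030.

```bash
python3 - <<'E'
from blob import *
np.set_printoptions(precision=4,suppress=True)
o=[1,0,0,0]
line_to([.5394,.05,.09],vel=.3)
open_jaws()
move_to([.5400,-.0225,.075],o)
print(line_to([.5400,-.0225,.021],vel=.12,max_force=8),get_wrist_force())
grasp(12); print("gap",get_finger_gap(),get_grip_force(),get_position(),get_wrist_force())
if get_finger_gap()>.008:
    print(line_to([.5395,.055,.021],vel=.06,max_force=25),get_position(),get_wrist_force(),get_finger_gap())
T=get_image("top");S=get_image("side");W=get_image("wrist")
for n,p,c in(("S",S,(309,202)),("W",W,(300,220))):
    b=blobs(p,*C["red"],np.array(c),45); print(n,b,b and onz(p,b[1],.038))
a=cv2.resize(S["frame"][145:245,260:360],(400,400),interpolation=0);b=cv2.resize(W["frame"][100:300,200:400],(400,400),interpolation=3)
cv2.imwrite("pics/c6.png",np.hstack([a,b])); print(get_time())
E
```

```text
False [ 0.743   0.7873 -0.2488]
gap 0.01189260026518287 11.994576703291386 [ 0.5399 -0.0226  0.021 ] [0.0561 0.1079 0.6972]
False [0.5395 0.0553 0.021 ] [-0.716   1.8223 -0.4405] 0.01201136932786941
S (array([300, 198,  10,   3,  18], dtype=int32), array([304.7222, 199.0556])) [0.5324 0.1475 0.038 ]
W None None
24.125
```

View pics/c6.png

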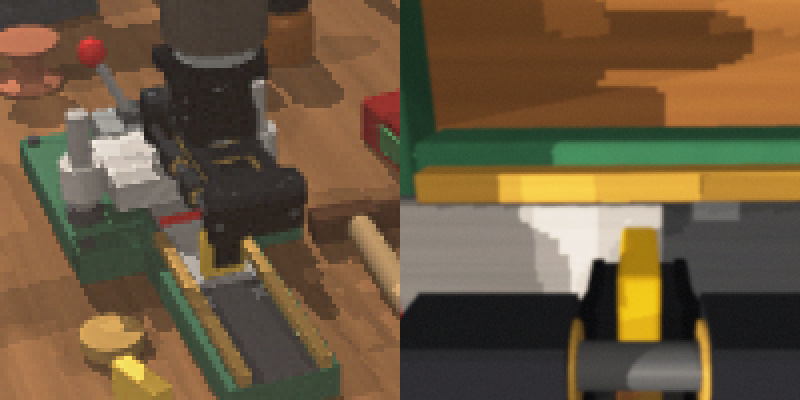

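The blade is gripped (jaw gap 12 mm). The band is at y≈0.147, about under the platen's front edge. I release and check this numerically from a wrist pose straight above the edge.

```bash
python3 - <<'E'
from blob import *
np.set_printoptions(precision=4,suppress=True,linewidth=200)
open_jaws()
line_to([.5395,.0553,.11],vel=.25)
line_to([.45,.147,.17],vel=.3)
p=get_image("wrist");h=cv2.cvtColor(p["frame"],cv2.COLOR_BGR2HSV)
f,cx,cy,Tm=cam(p); print(cx,Tm[:3,3],f)
print("centre px",proj(p,[.54,.147,.038]), "knob px",proj(p,[.539,.191,.113]))
m=cv2.inRange(h,(0,150,60),(7,255,255))|cv2.inRange(h,(172,150,60),(180,255,255)); 
u=proj(p,[.54,.147,.038]); a=m[int(u[1])-30:int(u[1])+30,int(u[0])-40:int(u[0])+40]
ys,xs=np.nonzero(a); print("red cols",xs.min()+int(u[0])-40,xs.max()+int(u[0])-40,"rows",ys.min()+int(u[1])-30,ys.max()+int(u[1])-30,len(xs))
r=int(u[1]);
for rr in(r-12,r,r+12): print(h[rr,int(u[0])-20:int(u[0])+24:2].tolist())
k=cv2.inRange(h[:,:,2],0,50); uk=proj(p,[.539,.191,.113]).astype(int); b=k[uk[1]-32:uk[1]+32,uk[0]-32:uk[0]+32]
e=cv2.minEnclosingCircle(cv2.findNonZero(b)); print("knob",np.array(e[0])+uk-32,e[1],[onz(p,np.array(e[0])+uk-32,z) for z in(.104,.113)])
b=blobs(p,*C["red"],proj(p,[.504,.311,.125]),40); print("ball",b, b and onz(p,b[1],.125)); print(get_time())
E
```

```text
319.2109816245498 [0.5326 0.147  0.3613] 276.53328171851615
centre px [318.6417 102.9992] knob px [266.7893 101.9419]
red cols 319 325 rows 80 127 327
[[14, 23, 218], [15, 23, 220], [15, 24, 217], [12, 23, 218], [16, 26, 218], [16, 27, 217], [15, 23, 218], [14, 25, 218], [14, 25, 217], [15, 26, 212], [4, 75, 183], [1, 218, 192], [1, 227, 208], [1, 212, 227], [4, 91, 196], [14, 27, 177], [15, 26, 177], [13, 26, 178], [15, 26, 177], [13, 26, 177], [14, 28, 173], [15, 26, 158]]
[[17, 25, 217], [14, 24, 220], [16, 22, 216], [14, 22, 216], [17, 21, 217], [15, 24, 215], [16, 25, 217], [16, 25, 218], [17, 23, 214], [16, 25, 211], [6, 68, 184], [1, 215, 191], [1, 225, 210], [1, 209, 227], [4, 82, 196], [15, 28, 180], [14, 27, 180], [14, 27, 178], [18, 26, 178], [16, 27, 178], [14, 28, 180], [14, 29, 165]]
[[16, 25, 214], [17, 25, 216], [13, 25, 214], [15, 24, 213], [16, 25, 217], [14, 25, 217], [16, 25, 214], [16, 22, 216], [16, 25, 215], [14, 23, 212], [6, 63, 183], [1, 216, 189], [1, 229, 207], [1, 209, 226], [6, 72, 188], [16, 28, 174], [16, 28, 175], [14, 29, 175], [14, 28, 173], [15, 24, 173], [17, 27, 171], [16, 26, 149]]
knob [268.2642 102.0802] 25.259708404541016 [array([0.5391, 0.1913, 0.104 ]), array([0.5389, 0.1898, 0.113 ])]
ball (array([107, 130,  37,  31, 891], dtype=int32), array([125.1279, 144.9315])) [0.504  0.3103 0.125 ]
26.6833
```

About 8.4 of the band's 14 mm shows in front of the edge, so the edge stands over the band, 1–2 mm from its centre. Next: press the knob, then the lever.

```bash
python3 - <<'E'
from blob import *
np.set_printoptions(precision=4,suppress=True)
grasp(10)
o=[1,0,0,0]
move_to([.5390,.191,.105],o)
print(line_to([.5390,.191,.050],vel=.035,max_force=22),get_position(),get_wrist_force(),get_time())
line_to([.5390,.191,.12],vel=.2)
line_to([.460,.2,.15],vel=.3)
p=get_image("wrist");h=cv2.cvtColor(p["frame"],cv2.COLOR_BGR2HSV)
b=blobs(p,*C["red"],proj(p,[.504,.311,.125]),60); print("ball",b,b and onz(p,b[1],.125),get_time())
E
```

```text
True [0.5391 0.191  0.0632] [ 0.0003 -0.6365  4.3703] 29.8917
ball (array([161, 145,  36,  32, 919], dtype=int32), array([178.2753, 160.3406])) [0.5042 0.3104 0.125 ] 30.8083
```

```bash
python3 - <<'E'
from blob import *
np.set_printoptions(precision=4,suppress=True)
line_to([.455,.3105,.13],vel=.3)
line_to([.455,.3105,.082],vel=.25)
print(line_to([.580,.3105,.082],vel=.07,max_force=10),get_position(),get_wrist_force(),get_time())
q=get_position()
line_to([q[0]-.03,.3105,.082],vel=.2); line_to([.49,.29,.16],vel=.3)
p=get_image("wrist")
b=blobs(p,*C["red"],proj(p,[.576,.3105,.122]),60); print("ball",b,b and onz(p,b[1],.122))
print("band px",proj(p,[.54,.1465,.038]))
b=blobs(p,*C["red"],proj(p,[.54,.1465,.038]),30); print(b); print(get_time())
E
```

```text
True [0.5527 0.3099 0.0805] [-3.3172  1.4273  4.1761] 32.9667
ball (array([277,  92,  32,  33, 835], dtype=int32), array([292.7641, 107.8898])) [0.5759 0.3108 0.122 ]
band px [446.1136 141.8532]
None
33.7583
```

The ball is at the end stop (0.0379 m to the other side). Regrasp and draw the gauge out.

```bash
python3 - <<'E'
from blob import *
np.set_printoptions(precision=4,suppress=True)
o=[1,0,0,0]
line_to([.5,.2,.16],vel=.35); open_jaws()
move_to([.5395,.0553,.09],o)
print(line_to([.5395,.0553,.021],vel=.12,max_force=8),get_wrist_force())
grasp(15); print("gap",get_finger_gap(),get_wrist_force())
print(line_to([.5401,-.040,.021],vel=.06,max_force=25),get_position(),get_wrist_force(),get_finger_gap())
open_jaws(); hold(.2)
line_to([.5401,-.040,.11],vel=.2)
line_to([.45,.147,.17],vel=.3); hold(.2)
p=get_image("wrist");S=get_image("side")
for n,q,g in(("W",p,12),("S",S,8)):
    b=blobs(q,*C["red"],proj(q,[.54,.052,.038]),g); print(n,"band",b and (b[1],onz(q,b[1],.038)))
    b=blobs(q,*C["yel"],proj(q,[.54,-.04,.075]),20); print(n,"tab",b and (b[1],onz(q,b[1],.075)))
h=cv2.cvtColor(p["frame"],cv2.COLOR_BGR2HSV)
u=proj(p,[.539,.191,.093]).astype(int); k=cv2.inRange(h[:,:,2],0,50)[u[1]-32:u[1]+32,u[0]-32:u[0]+32]
e=cv2.minEnclosingCircle(cv2.findNonZero(k)); print("knob",np.array(e[0])+u-32,e[1],"expect",u,[onz(p,np.array(e[0])+u-32,z) for z in(.087,.093,.1)])
for k in("knob_top","gauge_tip"):
    for a in mark_of(k,p)[:3]: print(k,a["location"],a["confidence"],proj(p,[.539,.191,.093] if k[0]=="k" else [.54,.112,.03]))
b=blobs(p,*C["red"],proj(p,[.576,.311,.122]),40); print("ball",b and onz(p,b[1],.122)); print(get_time())
E
```

```text
False [0.1277 0.064  0.7995]
gap 0.012178292275543278 [-0.8457 -0.1135 -0.6624]
False [ 0.5401 -0.0402  0.021 ] [ 0.6091 -1.1263 -0.1265] 0.012348291277878861
W band (array([403.5769, 103.4423]), array([0.5405, 0.0514, 0.038 ]))
W tab (array([499.5022, 102.8579]), array([ 0.5402, -0.032 ,  0.075 ]))
S band (array([316. , 212.9]), array([0.5405, 0.052 , 0.038 ]))
S tab (array([325.0667, 217.6   ]), array([ 0.5404, -0.0369,  0.075 ]))
knob [269.2313 104.2313] 23.75669288635254 expect [269 103] [array([0.5387, 0.192 , 0.087 ]), array([0.5386, 0.1909, 0.093 ]), array([0.5385, 0.1898, 0.1   ])]
gauge_tip [348.3, 106.5] 0.79 [348.1381 104.0553]
gauge_tip [310.0, 258.8] 0.56 [348.1381 104.0553]
ball [0.5758 0.3116 0.122 ]
43.475
```

```bash
python3 -c "
from workcell import *
print(sign_off())"
```

```text
the job is handed in; nothing more can be done
None
```

Job handed in at about 43.5 s: the platen was set on the blade, the lever swung to its end stop, and the gauge drawn out, lying in its channel with its tip about 35 mm in front of the platen; the final wrist image showed no change in platen height.

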